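Fit the double lid by feel, then lift off the outer lid alone

ROBOT

A 6-joint arm with a two-finger parallel gripper is mounted at the origin on the work surface. World frame = base frame: x ahead of the robot, y to its left, z up, the work surface at z = 0. Lengths are in mm, angles in rad, forces in N, time in s.
With the tool pointing down it reaches from about 400 to 825 mm from the base axis. Payload 7 kg.
Tool frame: the origin (TCP) lies midway between the tips of the shut fingers; the grasp point (between the pads) lies arm.grip_depth behind it (arm.grip_depth is the distance from the TCP to the grasp point, in mm); y points along the fingers, z is the direction in which the jaws open and shut, and the axes are right-handed (so a half turn about y gives the same grasp; the last joint's range is limited). The gripper opens to 85 mm and grips with 20 to 120 N. Pads are 22 mm wide; open, the fingers measure 114 mm over their backs; the gripper's body (76 mm by 85 mm) begins 54 mm behind the grasp point. The pads swing forward as they close: fully open they stand 13 mm farther back than shut.
Start: joints at [-0.966, 0.359, 0.012, 0, -1.224, -0.288], TCP at [210.254, -641.396, 231.302] pointing down, gripper open.
Joint ranges: [-3.07, 3.07], [-1.43, 2.12], [-1.02, 1.25], [-3.03, 1.67], [-3.05, -0], [-3.03, 3.03]. Speed limits (rad/s): [2.39, 2.39, 3.01, 3.14, 3.14, 3.14].

INTERFACE

Orientations are given as a unit quaternion [w, x, y, z].
In Python, from plant import status, eyes, arm gives the robot as it stands.
- The arm moves only by the tool send_rows, never from a script. Its argument "series" is a list that holds one entry, the list of rows, each a list of 7 numbers: the turn, a rotation vector about the tool's x, y, z scaled (see below), then the shift along the tool's x, y, z scaled (see below), then the opening, from 0 (shut) to 1 (fully open). A call has 1 to 8 rows; each row is the pose to reach, as a shift and turn from the pose measured when the call began, along the tool's axes at that moment; what a row does not reach only later rows make up. The controller multiplies each number of a shift by 0.2 m and each number of a turn by 90 degrees. A row lasts 1/10 s, in which the tool goes at most 50 mm and 8.59 degrees, less where a joint would pass 70% of its speed; a pose out of reach is approached as far as the arm can. A call with a number of a shift or a turn outside -1 to 1 is refused whole. A call with a gripper value outside its range is refused whole. The fingers move at their own pace and stop on an object; "grip_force" is the grip in N (left out, the last holds). Time passes only in rows, so rows that repeat a pose let the fingers close. It gives the time, the measured TCP pose, the force and the opening at its end, in the units of the state.
- status.sense(): the state, without advancing time (a new reading comes with each control period).
- eyes.get_image(name): name is "scene" or "side" or "wrist"; returns a dict with "image" (480x640x3 uint8, red, green, blue), "mtx" (3x3 intrinsics, pixels), "rvec" (rotation vector, rad) and "tvec" (3), from world to camera coordinates, as OpenCV has them. Camera axes: x right, y down, z forward; pixel columns grow to the right and rows downward; lengths in mm; the calibration is good to about 2 mm. A picture is of the moment at which its call begins. There is no depth.
- arm.sign_off(): hands the job in, once; it reports no verdict.
The state is a dict: "time_s": time; "joint_positions": joint angles; "dq": joint speeds; "joint_torque": joint torques, N m; "ee_pos": TCP position; "orientation": TCP orientation; "force": force on the tool from outside, world axes, zero at the start; "torque": the same for the moment, N m; "finger_gap": finger opening in mm.
Only numpy, scipy, OpenCV 4.12 (cv2) and the standard library are available. Lean on these libraries where they do the work, as an engineer would, in place of code of your own. Each camera call takes 0.05 s, during which the arm holds its last target. There are 200 camera calls.

TASK

Carry the nested double lid by its green-tipped stem from the blue mat to the steel canister and lower it in one piece, so that the outer lid lands on the rim and the inner lid goes on down until you feel the sprung floor inside; press gently so the floor gives about half a centimetre (never to its stop) for half a second, ease off and let go. Then take the outer lid alone by its black collar, lift it until it is right above and clear of the stem, and finish while still holding it level up there, with the inner lid left lying undisturbed on the sprung floor. Leave everything else on the counter alone.

Things in the scene. Friction and masses are not known exactly. Their poses are not given: they have to be found in the camera images.
- canister: Fixed upright round steel canister, open at the top, with an orange band round its side: outer diameter 112 mm, inner diameter 104 mm, 100 mm high. Origin at the centre of its underside, on the counter; z up.
- canister_rim (a point): Centre of the canister's mouth, level with its rim, 100 mm above the counter.
- floor (a joint): Sprung white floor in the canister (level disc, 98 mm wide). Value in m: 0 unpressed, grows as pushed down; stop at 0.015, over 0.0135 counts as rammed. Spring 0.7 N per mm, well damped. Its height differs each time and is not told: unpressed, its top lies 24 to 36 mm below the rim. The inner lid's weight alone sinks it 1.5 to 3 mm.
- inner_lid: Inner lid: loose orange disc, 90 mm wide, 12 mm thick, with a round upright steel stem (16 mm thick, green end) rising to 98 mm above the disc's underside; a cone round the stem's foot (36 mm wide, 8 mm high) centres the outer lid. 135 to 200 g. Origin: centre of its underside; z up the stem. Starts on the blue mat with the outer lid resting on it: lifting the stem lifts both.
- stem_top (a point): Top of the inner lid's stem, on its axis, 98 mm above the disc's underside. Grip the stem by its top 24 mm only: when the floor is deep the collar comes up to 27 mm below the stem top under a gentle press.
- inner_flange (a point): Centre of the upper face of the inner lid's disc, 12 mm above its underside; the outer lid's plate rests here (its origin at this point) while the two are nested.
- outer_lid: Outer lid: loose aluminium plate, 128 mm wide, 4 mm thick, skirt 10 mm deep below its edge (inner diameter 122 mm, fits over the rim), central hole 40 mm wide for the stem, black upright collar round it to hold it by: 50 mm wide, 22 mm high. 150 to 225 g. Origin: centre of the plate's underside, at rim height when fitted; the stem then stands 55 to 69 mm above the plate's top; z up.
- collar_top (a point): Centre of the top of the outer lid's black collar, 26 mm above the outer lid's origin.
- mat: Fixed blue mat, 150 x 150 x 4 mm, on which the double lid starts. Origin at the centre of its underside.
- spice_jar: Bystander: empty glass spice jar, 48 mm wide, 85 mm high. Origin at the centre of its underside.
- pipe_brush: Bystander: steel pipe brush lying on the counter, 204 mm long, 31 mm thick at the head, with a wire loop handle. Origin under its middle, x along it towards the head.
- screw_set: Bystander: grey tray 70 x 110 mm, 40 mm high in all, with three green-headed screws. Origin at the centre of its underside.
- oil_bottle: Bystander: green glass oil bottle, 64 mm wide, 170 mm high. Origin at the centre of its underside.
- mug: Bystander: blue mug, 80 mm wide, 90 mm high, with a handle. Origin at the centre of its underside.
- spare_gasket: Bystander: flat orange gasket ring, 84 mm wide, 8 mm thick. Origin at the centre of its underside.
There are look-alikes about, which are no part of the job. Leave any yellow look-alike of the inner_lid alone.

How it is judged (in metres and radians):
On the way, in this order (a step that is already met when the one before it is completed fails the run):
1. with the outer lid on the rim, the inner lid is pressed by hand into the sprung floor, which gives at least 3.5 mm (z of outer_lid in the frame of canister_rim between -0.003 and 0.003 m and horizontal distance between inner_lid and canister below 0.01 m and value of joint floor above 0.0035 m and contact force between the fingers and inner_lid above 1 N), for 0.2 s.
2. both lids are let go: outer lid on the rim, inner lid lying on the sprung floor (z of outer_lid in the frame of canister_rim between -0.003 and 0.003 m and value of joint floor between 0.001 and 0.0045 m and horizontal distance between inner_lid and canister below 0.01 m and angle between inner_lid's own z axis and vertical below 0.08 rad and contact force between the fingers and inner_lid below 0.05 N and contact force between the fingers and outer_lid below 0.05 N), for 0.2 s.
At the end, for the whole second after the job is handed in: Fingers hold the outer lid still, within 0.3 rad of level, over 5 mm above the stem and within 30 mm of the canister axis, touching nothing else; the untouched inner lid rests on the sprung floor (sunk 1 to 4.5 mm), within 10 mm of the axis and 0.08 rad of level (value of joint floor between 0.001 and 0.0045 m and horizontal distance between inner_lid and canister below 0.01 m and angle between inner_lid's own z axis and vertical below 0.08 rad and linear speed of inner_lid below 0.02 m/s and z of outer_lid in the frame of stem_top above 0.005 m and horizontal distance between outer_lid and canister below 0.03 m and angle between outer_lid's own z axis and vertical below 0.3 rad and linear speed of outer_lid below 0.03 m/s and contact force between the fingers and outer_lid above 1 N and contact force between each of the fingers, outer_lid and inner_lid below 0.05 N and contact force between outer_lid and canister below 0.05 N); the arm keeps its last pose, push and grip.
It fails at once if the sprung floor is rammed: pressed more than 13.5 mm (value of joint floor above 0.0135 m).
It fails at once if the outer lid is off the canister and apart from the inner lid while the inner lid is not lying level on the sprung floor (z of outer_lid in the frame of inner_flange above 0.009 m and z of outer_lid in the frame of canister_rim above 0.008 m and (value of joint floor below 0.0006 m or angle between inner_lid's own z axis and vertical above 0.15 rad)).
It fails at once if another thing on the counter is pushed more than 20 mm (distance of any of spice_jar, pipe_brush, screw_set, oil_bottle, mug, spare_gasket from where it was at the start of the episode above 0.02 m).
It fails at once if the two lids are parted away from the canister (z of outer_lid in the frame of inner_flange above 0.009 m and horizontal distance between inner_lid and canister above 0.03 m).
It also fails if it takes over 58 s, if anything falls off the work surface, if the arm or the gripper's body presses on something with over 40 N, if the wrist force passes 120 N, or if a joint passes its speed limit or range.

## Working session

There is one attempt and no reset: what is moved stays moved. The work goes in short steps, Python scripts to look and compute and a tool call to move; the robot and the scene stay as the last step left them, time stands still between calls to the robot, and variables do not carry over. Pictures are saved under pics/ and viewed, about 8 in all and at most 12, crops included, and the job is handed in when it is done.

Besides the shell and the picture viewer there is one more tool, called after "Emit:" as a command line: name --argument value ..., lists and objects as JSON in quotes. send_rows: Moves the arm, as the interface text tells. Shifts and turns lie within -1 to 1; 1 stands for 0.2 m of shift or 90 degrees of turn. Its arguments: {"type":"object","properties":{"series":{"type":"array","items":{"type":"array","items":{"type":"array","items":{"type":"number","minimum":-1,"maximum":1}}}},"grip_force":{"type":"number"}},"required":["series"]}

```bash
mkdir -p pics; ls
cat > h.py <<'E'
import numpy as np, cv2
from plant import status, eyes, arm
from scipy.spatial.transform import Rotation as R
def cam(n):
    d=eyes.get_image(n); return d['image'],np.array(d['mtx'],float),R.from_rotvec(np.ravel(d['rvec'])).as_matrix(),np.ravel(d['tvec'])
def ray(c,u,v):
    _,K,Rm,t=c; return -Rm.T@t, Rm.T@np.linalg.solve(K,[u,v,1.])
def onz(c,u,v,z):
    o,d=ray(c,u,v); return o+d*(z-o[2])/d[2]
def proj(c,p):
    _,K,Rm,t=c; q=K@(Rm@np.array(p,float)+t); return q[:2]/q[2]
def two(c1,p1,c2,p2):
    o1,d1=ray(c1,*p1);o2,d2=ray(c2,*p2)
    s=np.linalg.lstsq(np.c_[d1,-d2],o2-o1,rcond=None)[0]
    a,b=o1+d1*s[0],o2+d2*s[1]; return (a+b)/2,np.linalg.norm(a-b)
def save(n,im): cv2.imwrite('pics/'+n,im[...,::-1])
E
python3 - <<'E'
from h import *
s=status.sense(); print(s); print(arm.grip_depth)
print(R.from_quat(np.roll(s['orientation'],-1)).as_matrix().round(3))
for n in('scene','side'):
    c=cam(n); save(n+'.png',c[0]); print(n,(-c[2].T@c[3]).round())
E
```

```text
pics
{'time_s': 0.0, 'joint_positions': array([-9.65900351e-01,  3.59375854e-01,  1.10193546e-02, -3.37285960e-04,
       -1.22411657e+00, -2.88131744e-01]), 'dq': array([ 0.00047687, -0.00070768,  0.0005302 , -0.00148751,  0.00085009,
       -0.0022719 ]), 'joint_torque': array([ 2.79625223e-03, -5.83330607e+01,  2.93412691e+01,  6.93664357e+00,
       -6.07400463e-03, -3.62235119e-05]), 'ee_pos': array([ 210.0833613 , -640.94084546,  230.35595572]), 'orientation': array([ 0.69884572, -0.69767949, -0.11133042,  0.11164015]), 'force': array([ 0.11015341, -0.26314933, -0.23465414]), 'torque': array([0.01025519, 0.02021665, 0.01404335]), 'finger_gap': 85.24808222957209}
18.700000000000003
[[ 0.95  -0.001 -0.311]
 [ 0.311  0.002  0.95 ]
 [-0.    -1.     0.002]]
scene [1631.   -5.  868.]
side [137. 754. 997.]
```

View pics/scene.png

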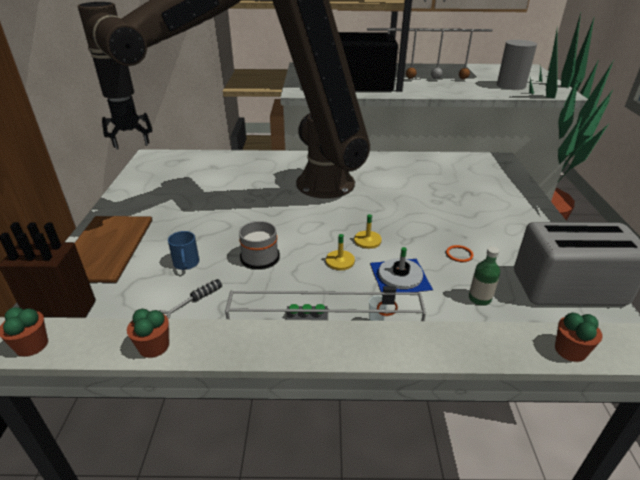

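View pics/side.png

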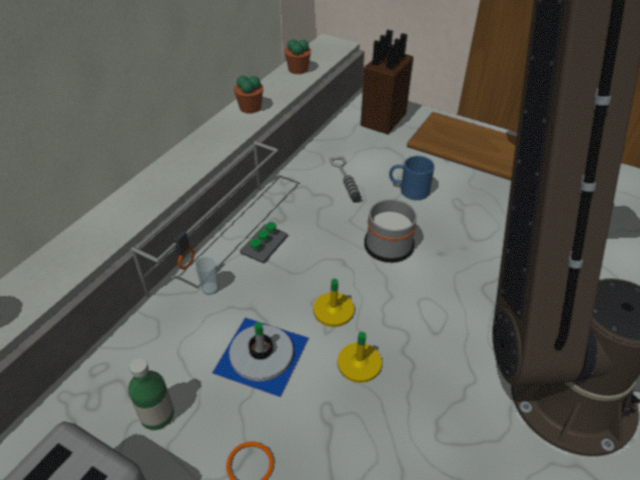

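The scene image shows the wanted double lid on the blue mat, green tip at (403,252) scene and (259,330) side. Its look-alikes are the yellow lids at scene (340,240) and (368,220), or side (334,286) and (361,338). The green screw heads at scene (305,310) could also be confused with it. I choose the one on the mat. The canister is at scene (259,240) and side (391,225).

Run:
```python
from h import *
C={n:cam(n) for n in('scene','side')}
G={}
for n,c in C.items():
    h=cv2.cvtColor(c[0],cv2.COLOR_RGB2HSV)
    m=cv2.inRange(h,(45,120,50),(80,255,255))
    k,l,st,ce=cv2.connectedComponentsWithStats(m)
    for i in range(1,k):
        if st[i,4]>15: print(n,'green',st[i],ce[i].round(1))
    b=cv2.inRange(h,(108,150,80),(125,255,255))
    k,l,st,ce=cv2.connectedComponentsWithStats(b)
    for i in range(1,k):
        if st[i,4]>100: print(n,'blue',st[i],ce[i].round(1))
a=cv2.resize(C['scene'][0][210:280,225:295],(400,400),interpolation=cv2.INTER_CUBIC)
b=cv2.resize(C['side'][0][190:270,350:430],(400,400),interpolation=cv2.INTER_CUBIC)
a2=cv2.resize(C['side'][0][310:390,210:310],(400,200*400//250),interpolation=cv2.INTER_CUBIC)
o=np.zeros((400,800,3),np.uint8);o[:,:400]=a;o[:,400:]=b;save('crop.png',o)
save('lid.png',a2)
```

```text
scene green [563  29  28  93 386] [576.9  81.8]
scene green [568  66   7  20  50] [571.7  74.9]
scene green [583  68  12  30 104] [588.2  84.7]
scene green [582  71  27  73 408] [594.1 115.8]
scene green [565 116  17  40 186] [573.6 138. ]
scene green [368 215   3   8  21] [369.1 218.4]
scene green [339 235   4   8  31] [340.5 238.4]
scene green [402 248   4   9  27] [403.4 251.4]
scene green [488 265  11  16  85] [493.9 271.5]
scene green [481 268   7   9  20] [484.1 271.6]
scene green [289 305  10   3  24] [293.5 306.2]
scene green [302 305  10   4  32] [306.5 306.6]
scene green [315 305  10   4  32] [319.5 306.6]
scene green [  4 308  33  25 534] [ 18.4 318.9]
scene green [134 310  29  24 497] [146.5 320.6]
scene green [569 314  28  24 357] [585.  323.5]
scene blue [371 262  14  30 124] [377.2 274.1]
scene blue [396 275  36  17 196] [417.9 286.6]
side green [289  41  18  13 158] [297.1  46. ]
side green [238  77  21  15 188] [247.3  83. ]
side green [250 222  25  27 253] [262.3 235.4]
side green [332 279   5  12  56] [333.9 284.5]
side green [255 322   7  13  76] [258.3 328.1]
side green [358 332   7  13  70] [361.2 338. ]
side green [130 379  31  28 446] [144.  392.7]
side blue [213 331  94  65 893] [264.3 368.4]
```

View pics/crop.png

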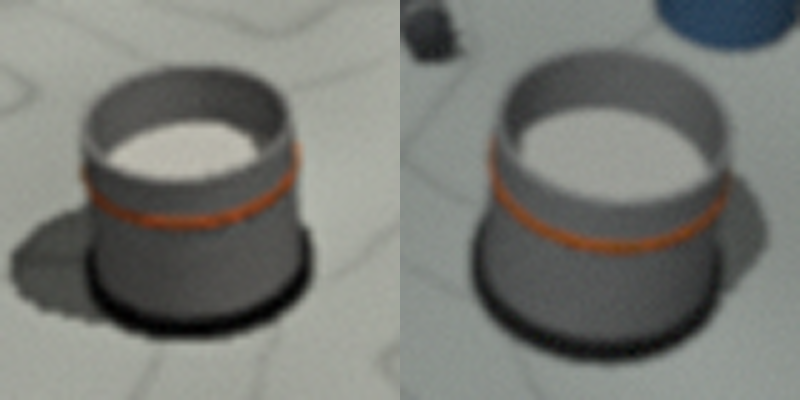

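View pics/lid.png

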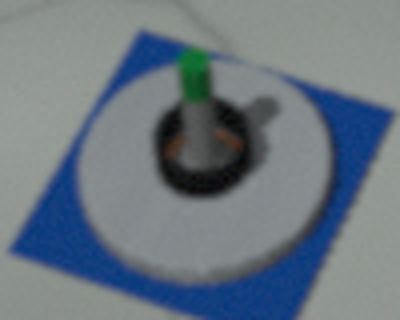

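The crops show the grey lid with black collar and green stem on the mat, so the choice is right. Canister rim ellipse centre is about scene (258.1,231.7) and side (392.7,215).

Run:
```python
from h import *
a,b=cam('scene'),cam('side')
print('rim',two(a,(258.1,231.7),b,(392.7,215)),onz(a,258.1,231.7,100),onz(b,392.7,215,100))
print('stem',two(a,(403.4,251.4),b,(258.3,328.1)),onz(a,403.4,251.4,94),onz(b,258.3,328.1,94))
print('yel',two(a,(340.5,238.4),b,(333.9,284.5)),two(a,(369.1,218.4),b,(361.2,338.)))
print('jar',onz(b,207,275,40)); print('bottle',onz(b,150,395,80)); print('mug',onz(b,415,180,45),'screws',onz(b,265,240,30))
```

```text
rim (array([ 486.51026324, -200.84274086,   96.2484524 ]), np.float64(4.303449449588533)) [ 494.74714879 -198.02833194  100.        ] [ 484.92280643 -199.83206004  100.        ]
stem (array([574.88395635, 223.89882486,  91.82976157]), np.float64(2.2153411388159436)) [578.75154256 224.1088052   94.        ] [573.54349901 224.02191338  94.        ]
yel (array([504.8225578 ,  47.07216645,  86.10691448]), np.float64(1.6089127515530979)) (array([393.0842478 , 140.57362219,  86.96355013]), np.float64(1.941030571484825))
jar [781.1748201  128.90702351  40.        ]
bottle [663.33237382 435.03024372  80.        ]
mug [ 513.78454557 -414.24989354   45.        ] screws [738.21387767 -37.46708791  30.        ]
```

Emit:
send_rows --series '[[[0,0.067,0,0.2,0,0.16,1],[0,0.134,0,0.4,0,0.32,1],[0,0.2,0,0.6,0,0.48,1],[0,0.2,0,0.8,0,0.64,1],[0,0.2,0,0.93,0,0.75,1],[0,0.2,0,0.93,0,0.75,1],[0,0.2,0,0.93,0,0.75,1]]]'

```text
time_s: 1.0
ee_pos: [340.9, -440.2, 231.5]
orientation: [-0.707, 0.707, 0.002, -0.002]
force: [-0.5, -0.8, -0.1]
finger_gap: 85.4
```

Emit:
send_rows --series '[[[0,0,0,0.14,-0.05,0.2,1],[0,0,0,0.28,-0.1,0.4,1],[0,0,0,0.42,-0.15,0.6,1],[0,0,0,0.56,-0.2,0.8,1],[0,0,0,0.7,-0.25,1,1],[0,0,0,0.7,-0.25,1,1],[0,0,0,0.7,-0.25,1,1]]]'

```text
time_s: 1.7
ee_pos: [480.4, -239.4, 281.4]
orientation: [-0.707, 0.707, 0.002, -0.002]
force: [-0.6, 0.3, -1.2]
finger_gap: 85.3
```

Run:
```python
from h import *
c=cam('wrist'); save('w1.png',c[0]); print(status.sense()['ee_pos'],(-c[2].T@c[3]).round(1),c[2][2].round(2)); print(proj(c,(488,-200,100)))
```

```text
[ 479.62398974 -240.09567157  281.1471824 ] [ 395.7 -239.3  423. ] [ 0.33  0.   -0.94]
[362.17924387 218.95308342]
```

View pics/w1.png

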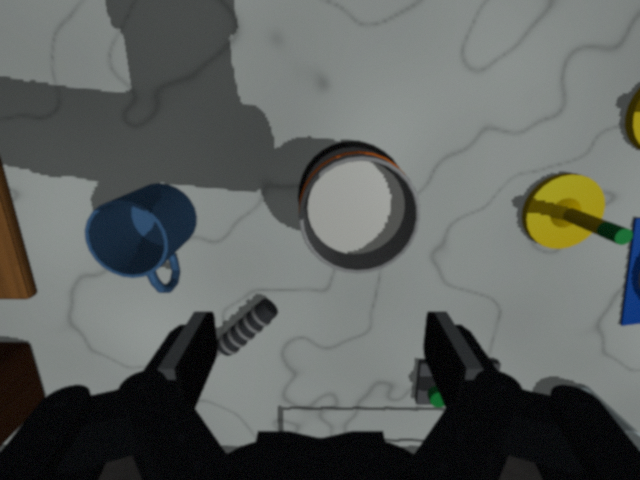

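The wrist view shows the canister mouth as an ellipse, x 300–417 and y ~154–271, with yellow look-alikes at the right.

Run:
```python
from h import *
c=cam('wrist')
P=[onz(c,*p,100) for p in((300,212),(417,212),(358,154),(358,271))]
print(np.round(P,1),(P[0]+P[1])/2,(P[2]+P[3])/2)
# refine: bright rim edge points against darker wall, radially
g=cv2.GaussianBlur(cv2.cvtColor(c[0],cv2.COLOR_RGB2GRAY),(3,3),0).astype(int)
ctr=(P[0]+P[1]+P[2]+P[3])/4; pts=[]
for a in np.linspace(0,2*np.pi,120,endpoint=False):
    rs=np.arange(44,64,.5); v=[]
    for r in rs:
        q=proj(c,(ctr[0]+r*np.cos(a),ctr[1]+r*np.sin(a),100)).round().astype(int); v.append(g[q[1],q[0]])
    pts.append((a,rs[np.argmax(np.gradient(v))]))
pts=np.array(pts); A=np.c_[np.cos(pts[:,0]),np.sin(pts[:,0]),np.ones(len(pts))]
k=np.ones(len(pts),bool)
for _ in range(6):
    s=np.linalg.lstsq(A[k],pts[k,1],rcond=None)[0]; e=abs(A@s-pts[:,1]); k=e<max(1.5,1.5*np.median(e))
print(ctr,s,k.sum(),ctr[:2]+s[:2])
```

```text
[[ 480.9 -257.6  100. ]
 [ 480.3 -151.1  100. ]
 [ 428.9 -206.9  100. ]
 [ 539.2 -202.4  100. ]] [ 480.60589796 -204.32426175  100.        ] [ 484.05104098 -204.64022859  100.        ]
[ 482.32846947 -204.48224517  100.        ] [-2.3475984  -0.47736078 56.89974016] 78 [ 479.98087107 -204.95960595]
```

Emit:
send_rows --series '[[[0,0,0,0.06,0,0.2,1],[0,0,0,0.12,0,0.4,1],[0,0,0,0.18,0,0.6,1],[0,0,0,0.24,0,0.8,1],[0,0,0,0.3,0,1,1],[0,0,0,0.3,0,1,1],[0,0,0,0.3,0,1,1]]]'

```text
time_s: 2.5
ee_pos: [538.3, -41.0, 280.5]
orientation: [-0.707, 0.707, 0.001, -0.002]
force: [0.1, -0.8, 0.6]
finger_gap: 86.0
```

Emit:
send_rows --series '[[[0,0,0,0.06,0,0.2,1],[0,0,0,0.1,0,0.4,1],[0,0,0,0.14,0,0.6,1],[0,0,0,0.17,0,0.8,1],[0,0,0,0.17,0,1,1],[0,0,0,0.17,0,1,1],[0,0,0,0.17,0,1,1]]]'

```text
time_s: 3.2
ee_pos: [571.7, 157.9, 279.9]
orientation: [-0.707, 0.707, -0.0, -0.002]
force: [-0.3, -0.5, -1.1]
finger_gap: 85.3
```

Run:
```python
from h import *
c=cam('wrist'); save('w2.png',c[0]); print(status.sense()['ee_pos'])
h=cv2.cvtColor(c[0],cv2.COLOR_RGB2HSV)
for nm,lo,hi in(('g',(45,120,40),(80,255,255)),):
    m=cv2.inRange(h,lo,hi)
    k,l,st,ce=cv2.connectedComponentsWithStats(m)
    for i in range(1,k):
        if st[i,4]>40: print(nm,st[i],ce[i].round(1),onz(c,*ce[i],100).round(1))
print(proj(c,(575,224,102)))
```

```text
[571.72158534 157.3631498  280.18365814]
g [181 124  26  20 415] [192.9 133.2] [503.9  50.6 100. ]
g [382 205  18  18 261] [390.6 213.9] [573.7 222.6 100. ]
g [580 279  55  40 997] [607.1 297.5] [657.6 440.9 100. ]
g [115 328  24  21 356] [126.9 338.1] [706.5 -39.1 100. ]
g [142 328  24  21 362] [153.7 338.3] [706.6 -11.6 100. ]
[392.52294285 215.86561458]
```

View pics/w2.png

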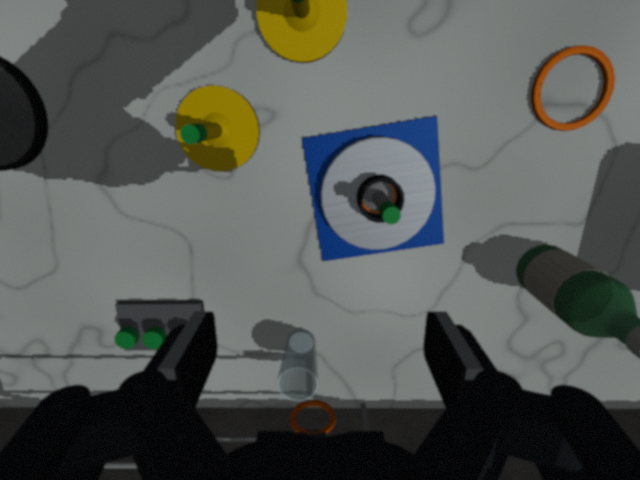

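The wrist view shows the stem tip at (391,214) on the grey lid over the blue mat, consistent with the fixed cameras. Going above it.

Emit:
send_rows --series '[[[0,0,0,0.01,0,0.2,1],[0,0,0,0.01,0.15,0.328,1],[0,0,0,0.01,0.35,0.328,1],[0,0,0,0.01,0.55,0.328,1],[0,0,0,0.01,0.75,0.328,1],[0,0,0,0.01,0.75,0.328,1],[0,0,0,0.01,0.75,0.328,1]]]'

```text
time_s: 3.95
ee_pos: [574.0, 221.3, 130.9]
orientation: [-0.706, 0.708, -0.001, -0.001]
force: [0.4, 0.8, 0.7]
finger_gap: 85.6
```

Run:
```python
from h import *
c=cam('wrist'); print(status.sense()['ee_pos'])
h=cv2.cvtColor(c[0],cv2.COLOR_RGB2HSV)
for C,n in((c,'wrist'),(cam('side'),'side')):
    m=cv2.inRange(cv2.cvtColor(C[0],cv2.COLOR_RGB2HSV),(45,120,40),(80,255,255))
    k,l,st,ce=cv2.connectedComponentsWithStats(m)
    for i in range(1,k):
        if st[i,4]>40: print(n,st[i],ce[i].round(1),onz(C,*ce[i],100).round(1))
save('w3.png',c[0])
```

```text
[574.74358126 222.15395429 132.27025486]
wrist [309 271  29  30 681] [322.8 285.8] [574.9 223.4 100. ]
wrist [  0 422  20  30 296] [  7.2 434.3] [676.   30.6 100. ]
side [289  41  18  12 154] [297.2  45.9] [1124.5 -814.5  100. ]
side [238  77  21  15 203] [247.8  83.2] [1124.5 -525.4  100. ]
side [332 279   6  12  61] [334.1 284.6] [498.5  56.9 100. ]
side [255 322   7  13  68] [258.1 328.4] [570.6 228.2 100. ]
side [358 332   7  13  75] [361.4 338.3] [388.5 148.8 100. ]
side [130 378  32  29 439] [143.5 392.3] [665.3 443.6 100. ]
```

View pics/w3.png

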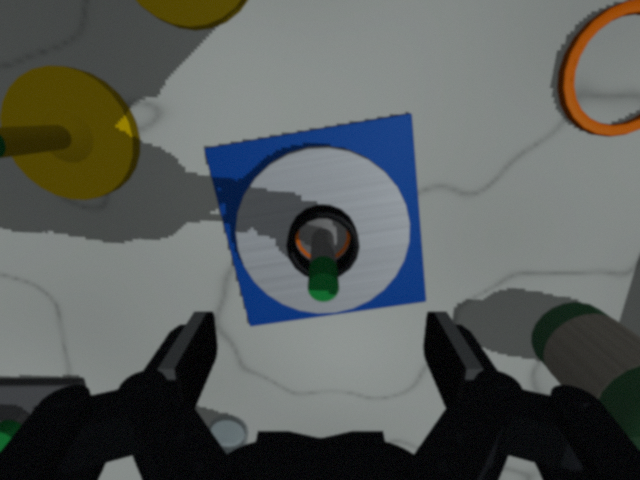

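Close up, the stem tip at (323,289) lies midway between the fingers. Descending and gripping the top ~22 mm.

Emit:
send_rows --series '[[[0,0,0,0.005,0.13,0.006,1],[0,0,0,0.005,0.257,0.006,1],[0,0,0,0.005,0.257,0.006,1],[0,0,0,0.005,0.257,0.006,0.5],[0,0,0,0.005,0.257,0.006,0],[0,0,0,0.005,0.257,0.006,0],[0,0,0,0.005,0.257,0.006,0],[0,0,0,0.005,0.257,0.006,0]]]' --grip_force 60

```text
time_s: 4.85
ee_pos: [576.2, 223.8, 82.2]
orientation: [0.707, -0.707, -0.001, -0.0]
force: [0.3, -6.0, 4.8]
finger_gap: 13.8
```

Emit:
send_rows --series '[[[0,0,0,0,0,0,0],[0,0,0,0,0,0,0],[0,0,0,0,0,0,0]]]'

```text
time_s: 5.15
ee_pos: [576.3, 223.6, 82.3]
orientation: [0.707, -0.707, -0.001, -0.0]
force: [-0.2, -1.4, 0.8]
finger_gap: 13.5
```

Emit:
send_rows --series '[[[0,0,0,0,-0.05,0,0],[0,0,0,0,-0.1,0,0],[0,0,0,0,-0.15,0,0],[0,0,0,0,-0.2,0,0],[0,0,0,0,-0.25,0,0],[0,0,0,0,-0.25,0,0],[0,0,0,0,-0.25,0,0]]]'

```text
time_s: 5.85
ee_pos: [576.1, 223.7, 132.5]
orientation: [0.707, -0.707, -0.001, -0.0]
force: [-0.8, -0.3, -3.4]
finger_gap: 13.6
```

Run:
```python
from h import *
c=cam('wrist'); s=status.sense(); print(s['ee_pos'],s['force'],s['finger_gap'])
b=cam('side'); o=np.zeros((480,800,3),np.uint8); o[:,:480]=c[0][:,80:560]; o[:320,480:]=cv2.resize(b[0][270:390,200:320],(320,320),interpolation=cv2.INTER_CUBIC); save('w4.png',o)
```

```text
[575.84628718 223.45226951 132.00041159] [-0.58833762  0.4461002  -3.87073302] 13.519173830472809
```

View pics/w4.png

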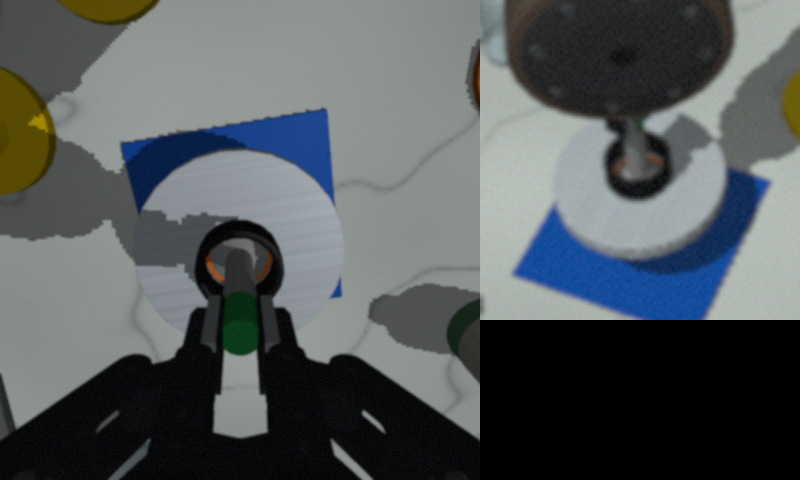

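Both lids are held level (about 3.6 N). Rising, then carrying toward the canister, stopping beside it for one more look.

Emit:
send_rows --series '[[[0,0,0,0,-0.12,0,0],[0,0,0,0,-0.27,0,0],[0,0,0,0,-0.42,-0.05,0],[0,0,0,0,-0.54,-0.2,0],[0,0,0,-0.03,-0.54,-0.38,0],[0,0,0,-0.07,-0.54,-0.56,0],[0,0,0,-0.1,-0.54,-0.7,0],[0,0,0,-0.1,-0.54,-0.75,0]]]'

```text
time_s: 6.75
ee_pos: [554.6, 70.9, 239.4]
orientation: [-0.707, 0.707, -0.0, 0.0]
force: [0.7, -0.5, -3.9]
finger_gap: 13.7
```

Emit:
send_rows --series '[[[0,0,0,-0.03,0,-0.1,0],[0,0,0,-0.08,0,-0.25,0],[0,0,0,-0.13,0,-0.4,0],[0,0,0,-0.18,0,-0.55,0],[0,0,0,-0.23,0,-0.68,0],[0,0,0,-0.25,0,-0.72,0],[0,0,0,-0.25,0,-0.72,0],[0,0,0,-0.25,0,-0.72,0]]]'

```text
time_s: 7.55
ee_pos: [504.8, -72.7, 239.3]
orientation: [-0.707, 0.707, -0.0, 0.0]
force: [0.5, 0.1, -3.7]
finger_gap: 13.6
```

```bash
cat > rim.py <<'E'
from h import *
def rim(c,ctr,lo=46,hi=66,z=100):
    # outer rim edge by radial search of the orange-free grey->counter edge; robust circle fit on plane z
    g=cv2.GaussianBlur(cv2.cvtColor(c[0],cv2.COLOR_RGB2GRAY),(3,3),0).astype(np.float32)
    ctr=np.array(ctr,float)
    for it in range(3):
        a=np.linspace(0,2*np.pi,180,endpoint=False); rs=np.arange(lo,hi,.5)
        XY=np.stack([ctr[0]+np.outer(np.cos(a),rs),ctr[1]+np.outer(np.sin(a),rs)],-1)
        uv=np.array([proj(c,(x,y,z)) for x,y in XY.reshape(-1,2)]).reshape(len(a),len(rs),2).astype(np.float32)
        v=cv2.remap(g,uv[...,0],uv[...,1],cv2.INTER_LINEAR)
        gr=np.gradient(cv2.GaussianBlur(v,(5,1),0),axis=1)
        r=rs[np.argmax(gr,1)]   # dark inside -> bright rim top = inner edge (r 52)
        A=np.c_[np.cos(a),np.sin(a),np.ones(len(a))]; k=np.ones(len(a),bool)
        for _ in range(8):
            s=np.linalg.lstsq(A[k],r[k],rcond=None)[0]; e=abs(A@s-r); k=e<max(1.,1.5*np.median(e))
        ctr+=s[:2]
    return ctr.round(1),s.round(1),k.sum()
E
python3 - <<'E'
from rim import *
s=status.sense(); print(s['ee_pos'],s['force'],s['finger_gap'])
for n in('wrist','side','scene'):
    c=cam(n); save('x_%s.png'%n,c[0]); print(n,rim(c,(485,-203)),rim(c,(485,-203),47,58),proj(c,(485,-203,100)))
c=cam('wrist'); u,v=proj(c,(485,-203,100)).astype(int); print(u,v)
x0,y0=max(0,u-110),max(0,v-110); o=cv2.resize(c[0][y0:y0+220,x0:x0+220],(400,400)); print(x0,y0)
c=cam('side'); o2=cv2.resize(c[0][180:300,340:460],(400,400),interpolation=cv2.INTER_CUBIC)
save('w5.png',np.hstack([o,o2]))
E
```

```text
[504.81005535 -72.67516344 239.32479074] [ 0.47272942  0.07611671 -3.74040865] 13.55890351386996
wrist (array([ 484.4, -197.4]), array([ 0. ,  0. , 55.2]), np.int64(100)) (array([ 488.1, -204.6]), array([-0.1,  0.3, 51. ]), np.int64(131)) [152.79944744 199.67428822]
side (array([ 485.3, -197.3]), array([-0.3, -0.8, 57.7]), np.int64(104)) (array([ 486.7, -203.7]), array([-1.2, -1.6, 52.5]), np.int64(103)) [393.24309767 214.20524929]
scene (array([ 483.3, -201.4]), array([-0.2, -0. , 52.7]), np.int64(108)) (array([ 482.9, -202.4]), array([-0.5, -1.1, 53.3]), np.int64(133)) [256.83167898 229.86710622]
152 199
42 89
```

View pics/w5.png

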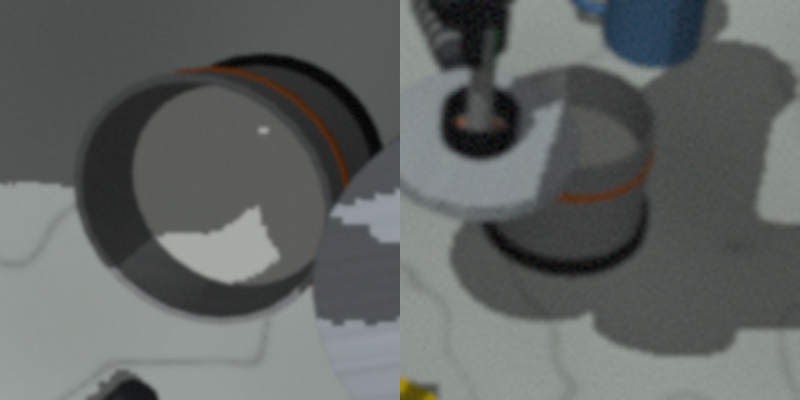

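The crop shows the canister mouth left of the held lid: outer edge at crop (76,185), (190,68), (225,320).

Run:
```python
from h import *
from scipy.optimize import least_squares
c=cam('wrist')
P=np.array([onz(c,42+u*.55,89+v*.55,100)[:2] for u,v in((76,185),(190,68),(225,320),(112,96),(118,272),(290,297))])
r=least_squares(lambda q:np.hypot(*(P-q[:2]).T)-56,[485,-203]); print(r.x,r.fun.round(1))
r=least_squares(lambda q:np.hypot(*(P-q[:2]).T)-q[2],[485,-203,56]); print(r.x)
```

```text
[ 484.86920276 -199.84114611] [-0.1 -1.3 -0.3 -1.2 -0.5 -2.1]
[ 485.20449227 -200.90112397   54.75858979]
```

Emit:
send_rows --series '[[[0,0,0,-0.02,0,-0.1,0],[0,0,0,-0.04,0,-0.25,0],[0,0,0,-0.06,0,-0.4,0],[0,0,0,-0.08,0,-0.53,0],[0,0,0,-0.1,0.05,-0.62,0],[0,0,0,-0.1,0.12,-0.646,0],[0,0,0,-0.1,0.2,-0.646,0],[0,0,0,-0.1,0.22,-0.646,0]]]'

```text
time_s: 8.65
ee_pos: [483.7, -201.6, 193.6]
orientation: [0.707, -0.707, 0.001, 0.001]
force: [-0.1, 0.8, -3.7]
finger_gap: 13.6
```

Run:
```python
from h import *
s=status.sense(); print(s['ee_pos'],s['force'])
a=cam('scene')[0][195:275,220:300]; b=cam('side')[0][175:255,350:430]
save('w6.png',np.hstack([cv2.resize(i,(400,400),interpolation=cv2.INTER_CUBIC) for i in(a,b)]))
```

```text
[ 483.70122539 -201.55805891  193.64092792] [-0.12966961  0.78405386 -3.67715256]
```

View pics/w6.png

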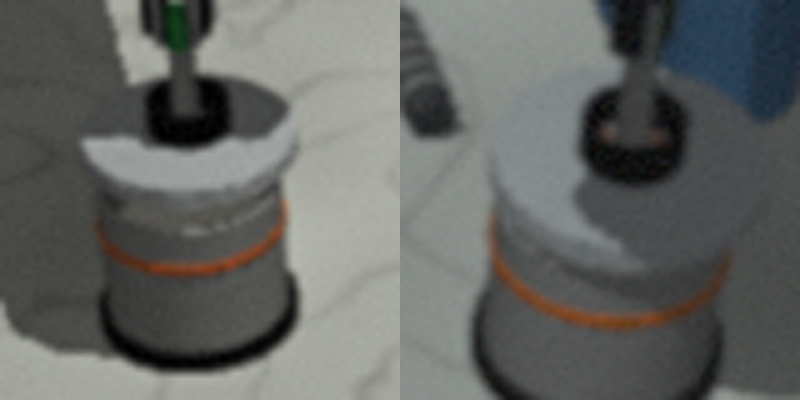

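Left view: lid centred over the canister in y. Right view: lid perhaps 2 mm low in x. I correct by +2 mm and lower slowly, watching force.

Emit:
send_rows --series '[[[0,0,0,0.012,0,-0.002,0],[0,0,0,0.012,0.02,-0.002,0],[0,0,0,0.012,0.04,-0.002,0],[0,0,0,0.012,0.06,-0.002,0],[0,0,0,0.012,0.08,-0.002,0],[0,0,0,0.012,0.1,-0.002,0],[0,0,0,0.012,0.108,-0.002,0]]]'

```text
time_s: 9.45
ee_pos: [486.5, -201.9, 172.7]
orientation: [-0.707, 0.707, -0.001, -0.001]
force: [-0.1, 1.0, -3.5]
finger_gap: 13.6
```

Emit:
send_rows --series '[[[0,0,0,0,0.01,0,0],[0,0,0,0,0.02,0,0],[0,0,0,0,0.03,0,0],[0,0,0,0,0.04,0,0],[0,0,0,0,0.05,0,0],[0,0,0,0,0.05,0,0]]]'

```text
time_s: 10.05
ee_pos: [486.6, -201.9, 162.7]
orientation: [-0.707, 0.707, -0.001, -0.001]
force: [0.1, 0.0, -1.9]
finger_gap: 13.9
```

Force dropped by the outer lid's weight with no side load, so it is on the rim. Lowering on to feel the floor.

Emit:
send_rows --series '[[[0,0,0,0,0.01,0,0],[0,0,0,0,0.02,0,0],[0,0,0,0,0.03,0,0],[0,0,0,0,0.04,0,0],[0,0,0,0,0.04,0,0],[0,0,0,0,0.04,0,0]]]'

```text
time_s: 10.65
ee_pos: [486.5, -201.9, 154.6]
orientation: [-0.707, 0.707, -0.001, -0.001]
force: [-0.1, -0.1, -2.1]
finger_gap: 13.4
```

```bash
python3 -c "
from h import *
F=[]
for i in range(4): cam('side'); s=status.sense(); F.append(s['force'])
print(s['ee_pos'],np.mean(F,0),np.std(F,0))"
```

```text
[ 486.60930189 -201.88943285  154.75737411] [-0.18001643  0.28322459 -1.4360977 ] [0.2449998  0.21935711 0.57990779]
```

Emit:
send_rows --series '[[[0,0,0,0,0.01,0,0],[0,0,0,0,0.015,0,0],[0,0,0,0,0.015,0,0]]]'

```text
time_s: 11.15
ee_pos: [486.4, -201.9, 151.5]
orientation: [-0.707, 0.707, -0.001, -0.001]
force: [0.0, 0.4, -2.4]
finger_gap: 13.7
```

```bash
cat > f.py <<'E'
from h import *
F=[]
for i in range(6): cam('side'); s=status.sense(); F.append(s['force'])
print(s['time_s'],s['ee_pos'].round(1),np.mean(F,0).round(2),s['finger_gap'])
E
python3 f.py
```

```text
11.45 [ 486.7 -201.9  151.8] [ 0.14 -0.13 -1.73] 13.734872182105251
```

Emit:
send_rows --series '[[[0,0,0,0,0.01,0,0],[0,0,0,0,0.015,0,0],[0,0,0,0,0.015,0,0]]]'

```text
time_s: 11.75
ee_pos: [486.5, -201.9, 148.5]
orientation: [-0.707, 0.707, -0.001, -0.001]
force: [0.8, -0.1, -1.8]
finger_gap: 13.6
```

```bash
python3 f.py
```

```text
12.05 [ 486.7 -201.9  148.8] [ 0.2   0.29 -1.96] 13.659937742627928
```

Free weight about -1.85 N; not on the floor yet.

Emit:
send_rows --series '[[[0,0,0,0,0.01,0,0],[0,0,0,0,0.015,0,0],[0,0,0,0,0.015,0,0]]]'

```text
time_s: 12.35
ee_pos: [486.5, -201.9, 145.6]
orientation: [-0.707, 0.707, -0.001, -0.001]
force: [-0.6, 0.5, -1.7]
finger_gap: 13.6
```

```bash
python3 f.py
```

```text
12.65 [ 486.7 -201.9  145.9] [-0.18  0.26 -1.72] 13.987733742367432
```

Emit:
send_rows --series '[[[0,0,0,0,0.01,0,0],[0,0,0,0,0.01,0,0],[0,0,0,0,0.01,0,0]]]'

```text
time_s: 12.95
ee_pos: [486.6, -201.9, 143.8]
orientation: [-0.707, 0.707, -0.001, -0.001]
force: [0.6, 0.8, -2.3]
finger_gap: 13.5
```

```bash
python3 f.py
```

```text
13.25 [ 486.7 -201.9  143.9] [ 0.42  0.26 -1.97] 13.464711280813658
```

Emit:
send_rows --series '[[[0,0,0,0,0.01,0,0],[0,0,0,0,0.01,0,0],[0,0,0,0,0.01,0,0]]]'

```text
time_s: 13.55
ee_pos: [486.8, -202.0, 141.9]
orientation: [-0.707, 0.707, -0.001, -0.001]
force: [0.5, -0.3, -1.2]
finger_gap: 13.4
```

```bash
python3 f.py
```

```text
13.85 [ 486.8 -202.   142. ] [ 0.11 -0.31 -1.73] 13.494378739647024
```

Emit:
send_rows --series '[[[0,0,0,0,0.01,0,0],[0,0,0,0,0.01,0,0],[0,0,0,0,0.01,0,0]]]'

```text
time_s: 14.15
ee_pos: [486.8, -202.0, 140.0]
orientation: [-0.707, 0.707, -0.001, -0.001]
force: [-0.6, 0.7, -0.3]
finger_gap: 13.4
```

```bash
python3 f.py
```

```text
14.45 [ 486.8 -202.   140. ] [ 0.47 -0.43  0.43] 13.817416985826851
```

Emit:
send_rows --series '[[[0,0,0,0,0.007,0,0],[0,0,0,0,0.007,0,0],[0,0,0,0,0.007,0,0]]]'

```text
time_s: 14.75
ee_pos: [486.8, -202.0, 138.7]
orientation: [-0.707, 0.707, -0.001, -0.001]
force: [-0.6, -0.1, 0.1]
finger_gap: 13.6
```

```bash
python3 f.py; python3 f.py
```

```text
15.05 [ 486.8 -202.   138.7] [ 0.11 -0.79  1.14] 13.721300034500418
15.35 [ 486.8 -202.   138.6] [-0.49 -0.67  0.95] 13.487919505848673
```

Emit:
send_rows --series '[[[0,0,0,0,0.007,0,0],[0,0,0,0,0.007,0,0],[0,0,0,0,0.007,0,0]]]'

```text
time_s: 15.65
ee_pos: [486.8, -202.0, 137.3]
orientation: [-0.707, 0.707, -0.001, -0.001]
force: [-0.6, -1.2, 2.3]
finger_gap: 13.6
```

```bash
python3 f.py; python3 f.py
```

```text
15.95 [ 486.8 -202.   137.3] [-0.17 -0.93  2.13] 13.662392014176252
16.25 [ 486.8 -202.   137.3] [-0.39 -1.2   1.76] 13.721972802938057
```

Floor pressed about 5.4 mm and held 0.9 s. Easing up to zero hand force, then opening.

Emit:
send_rows --series '[[[0,0,0,0,-0.005,0,0],[0,0,0,0,-0.01,0,0],[0,0,0,0,-0.014,0,0],[0,0,0,0,-0.014,0,0],[0,0,0,0,-0.014,0,0]]]'

```text
time_s: 16.75
ee_pos: [486.8, -202.0, 140.0]
orientation: [-0.707, 0.707, -0.001, -0.001]
force: [0.5, -1.1, -0.6]
finger_gap: 13.5
```

```bash
python3 f.py
```

```text
17.05 [ 486.8 -202.   140. ] [ 0.01 -0.59  0.23] 13.375685054537408
```

Emit:
send_rows --series '[[[0,0,0,0,0,0,0.25],[0,0,0,0,0,0,0.4],[0,0,0,0,0,0,0.6],[0,0,0,0,0,0,0.8],[0,0,0,0,0,0,1],[0,0,0,0,0,0,1],[0,0,0,0,0,0,1],[0,0,0,0,0,0,1]]]'

```text
time_s: 17.85
ee_pos: [486.8, -202.0, 140.0]
orientation: [-0.707, 0.707, -0.001, -0.001]
force: [0.1, -0.9, 0.7]
finger_gap: 85.6
```

```bash
python3 f.py
python3 - <<'E'
from h import *
a=cam('scene')[0][195:275,220:300]; b=cam('wrist')[0]
save('w7.png',np.hstack([cv2.resize(a,(300,300),interpolation=cv2.INTER_CUBIC),cv2.resize(b,(400,300))]))
save('w7b.png',b)
E
```

```text
18.15 [ 486.8 -202.   140. ] [ 0.03 -0.2   0.2 ] 85.66501123625781
```

View pics/w7.png

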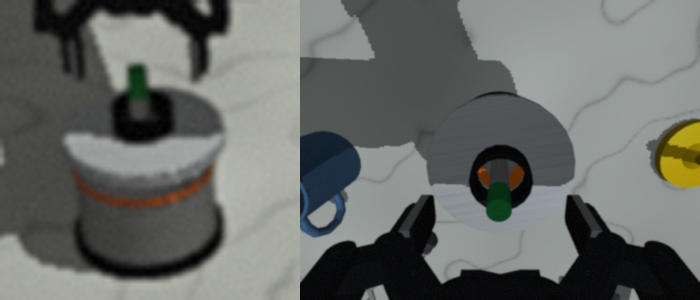

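Released: the outer lid sits level on the rim and the stem stands upright in its hole. Computing collar centre.

Run:
```python
from h import *
c=cam('wrist'); f=lambda u,v,z:onz(c,(u-300)*1.6,v*1.6,z).round(1)
print('collar L/R',f(470,178,126),f(532,178,126),'top',f(501,146,126))
print('plate',f(427,164,104),f(575,164,104),f(501,93,104),f(501,231,104))
h=cv2.cvtColor(c[0],cv2.COLOR_RGB2HSV); m=cv2.inRange(h,(45,120,40),(80,255,255))
k,l,st,ce=cv2.connectedComponentsWithStats(m)
for i in range(1,k):
    if st[i,4]>40: print(st[i],ce[i],onz(c,*ce[i],158))
```

```text
collar L/R [ 478.9 -223.9  126. ] [ 478.8 -177.2  126. ] top [ 453.5 -200.6  126. ]
plate [ 476.8 -262.7  104. ] [ 476.5 -138.3  104. ] [ 418.5 -200.7  104. ] [ 544.5 -200.2  104. ]
[ 298  291   41   63 2017] [317.90133862 322.97025285] [ 479.5656796  -202.09951589  158.        ]
```

Run:
```python
from h import *
c=cam('wrist'); g=cv2.cvtColor(c[0],cv2.COLOR_RGB2GRAY)
w=g[215:350,250:400]; m=(w<45).astype(np.uint8)
k,l,st,ce=cv2.connectedComponentsWithStats(m)
i=1+np.argmax(st[1:,4]); print(st[i])
L=[]
for v in range(0,135,6):
    x=np.where(l[v]==i)[0]
    if len(x): L.append((v+215,x.min()+250,x.max()+250))
print(L)
# circle fit on the upper arc of the collar top (outer edge), z=126 vs base z=104
P=np.array([onz(c,u,v,126)[:2] for v,a,b in L if 240<v<285 for u in(a,b)])
A=np.c_[2*P,np.ones(len(P))]; s=np.linalg.lstsq(A,(P**2).sum(1),rcond=None)[0]; print(s[:2],np.sqrt(s[2]+s[:2]@s[:2]))
for v in(330,334,338,342): print(v,onz(c,318,v,160))
```

```text
[  20   17  103  118 6232]
[(233, np.int64(309), np.int64(333)), (239, np.int64(295), np.int64(347)), (245, np.int64(287), np.int64(354)), (251, np.int64(283), np.int64(359)), (257, np.int64(279), np.int64(363)), (263, np.int64(276), np.int64(366)), (269, np.int64(274), np.int64(368)), (275, np.int64(273), np.int64(369)), (281, np.int64(272), np.int64(371)), (287, np.int64(271), np.int64(371)), (293, np.int64(271), np.int64(372)), (299, np.int64(273), np.int64(369)), (305, np.int64(274), np.int64(368)), (311, np.int64(277), np.int64(365)), (317, np.int64(281), np.int64(361)), (323, np.int64(287), np.int64(355)), (329, np.int64(295), np.int64(346)), (335, np.int64(300), np.int64(335)), (341, np.int64(301), np.int64(334)), (347, np.int64(305), np.int64(331))]
[ 476.44933104 -200.82320348] 22.710865812946675
330 [ 481.42678258 -202.04847627  160.        ]
334 [ 483.21423035 -202.04761442  160.        ]
338 [ 485.01647457 -202.04674543  160.        ]
342 [ 486.83369972 -202.04586922  160.        ]
```

Run:
```python
from h import *
c=cam('wrist')
lo=[(299,273,369),(305,274,368),(311,277,365),(317,281,361),(323,287,355),(329,295,346)]
up=[(233,309,333),(239,295,347),(245,287,354),(251,283,359)]
for Q,z in((lo,126),(up,104)):
    P=np.array([onz(c,u,v,z)[:2] for v,a,b in Q for u in(a-.5,b+.5)])
    from scipy.optimize import least_squares
    r=least_squares(lambda q:np.hypot(*(P-q).T)-25,[482,-201]); print(z,r.x,r.fun.round(1))
```

```text
126 [ 480.75444286 -200.84206438] [-1.2 -1.2 -0.6 -0.5 -0.4 -0.3 -0.   0.   0.2  0.2  0.7  0.5]
104 [ 484.71645474 -200.87064641] [ 0.1  0.1  0.   0.1  0.1 -0.1 -0.4 -0.2]
```

Collar centre about (483,-201). Descending around it and closing gently.

Emit:
send_rows --series '[[[0,0,0,-0.018,0,0.004,1],[0,0,0,-0.018,0.06,0.004,1],[0,0,0,-0.018,0.12,0.004,1],[0,0,0,-0.018,0.16,0.004,1],[0,0,0,-0.018,0.185,0.004,1],[0,0,0,-0.018,0.185,0.004,1]]]'

```text
time_s: 19.0
ee_pos: [482.5, -201.2, 101.9]
orientation: [-0.707, 0.707, -0.001, -0.002]
force: [0.1, 0.5, 0.2]
finger_gap: 85.3
```

Emit:
send_rows --series '[[[0,0,0,0,0,0,0.8],[0,0,0,0,0,0,0.7],[0,0,0,0,0,0,0.6],[0,0,0,0,0,0,0.5],[0,0,0,0,0,0,0.3],[0,0,0,0,0,0,0.1],[0,0,0,0,0,0,0],[0,0,0,0,0,0,0]]]' --grip_force 40

```text
time_s: 19.8
ee_pos: [482.8, -201.3, 102.6]
orientation: [-0.707, 0.707, -0.001, -0.002]
force: [-1.1, 0.3, 4.6]
finger_gap: 49.0
```

```bash
python3 f.py
```

```text
20.1 [ 482.8 -201.3  102.6] [-1.95  0.43  5.59] 48.79131062358311
```

Emit:
send_rows --series '[[[0,0,0,0,-0.01,0,0],[0,0,0,0,-0.03,0,0],[0,0,0,0,-0.05,0,0],[0,0,0,0,-0.07,0,0],[0,0,0,0,-0.09,0,0],[0,0,0,0,-0.1,0,0],[0,0,0,0,-0.1,0,0]]]'

```text
time_s: 20.8
ee_pos: [483.1, -201.3, 122.9]
orientation: [-0.707, 0.707, -0.001, -0.001]
force: [-0.2, -0.6, -1.1]
finger_gap: 48.4
```

```bash
python3 f.py;  python3 - <<'E'
from h import *
a=cam('scene')[0][175:275,210:310]; b=cam('wrist')[0]
save('w8.png',np.hstack([cv2.resize(a,(400,400),interpolation=cv2.INTER_CUBIC),cv2.resize(b[:,80:560],(400,400))]))
E
```

```text
21.1 [ 482.7 -201.3  122.4] [-0.12  0.19 -1.55] 48.76167877115437
```

Weight is the outer lid alone, about 1.55 N. Lifting straight up another 68 mm.

Emit:
send_rows --series '[[[0,0,0,0,-0.05,0,0],[0,0,0,0,-0.1,0,0],[0,0,0,0,-0.16,0,0],[0,0,0,0,-0.22,0,0],[0,0,0,0,-0.28,0,0],[0,0,0,0,-0.32,0,0],[0,0,0,0,-0.34,0,0],[0,0,0,0,-0.34,0,0]]]'

```text
time_s: 22.0
ee_pos: [483.3, -201.3, 191.0]
orientation: [-0.707, 0.707, -0.001, -0.001]
force: [0.4, 0.4, -1.5]
finger_gap: 48.6
```

```bash
python3 f.py;  python3 - <<'E'
from h import *
a=cam('scene')[0][165:275,205:315]; b=cam('side')[0][145:255,340:450]
save('w8.png',np.hstack([cv2.resize(i,(400,400),interpolation=cv2.INTER_CUBIC) for i in(a,b)]))
E
```

```text
22.3 [ 482.8 -201.2  189.9] [-0.2   0.3  -1.74] 49.052525708407074
```

View pics/w8.png

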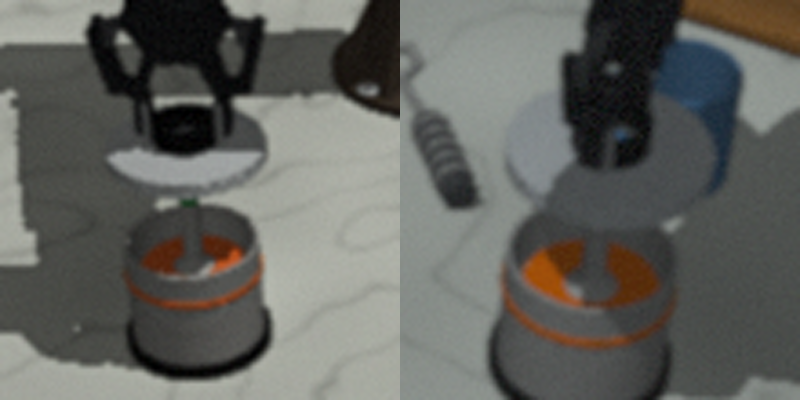

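The outer lid is held level above the stem: the green tip shows below the plate at left crop (190,203). The inner lid stands upright in the canister. Settling, then handing in.

Emit:
send_rows --series '[[[0,0,0,0,0,0,0],[0,0,0,0,0,0,0],[0,0,0,0,0,0,0],[0,0,0,0,0,0,0],[0,0,0,0,0,0,0]]]'

```text
time_s: 22.9
ee_pos: [482.9, -201.3, 190.1]
orientation: [-0.707, 0.707, -0.001, -0.002]
force: [-0.5, -0.7, -0.6]
finger_gap: 49.1
```

```bash
python3 f.py; python3 -c "
from plant import arm; print(arm.sign_off())"
```

```text
23.2 [ 482.9 -201.2  190.1] [-0.08  0.23 -1.76] 48.559667381998246
the job is handed in; nothing more can be done
None
```

The job is handed in at about 23 s, with the outer lid held level above the stem and the inner lid left on the sprung floor. No verdict is reported.

**What I did:**
- I carried the double lid by its stem to the canister. The load dropped by about 1.7 N as the outer lid landed on the rim.
- I felt the sprung floor with the inner lid and pressed it about 5.4 mm for about 0.9 s. That depth is worked out from the force reading.
- I eased off to roughly zero hand force and let go. I then gripped the outer lid by its collar and lifted it about 88 mm.

**Last checks:**
- **Outer lid:** the hand carries about 1.7 N, which is the outer lid alone. It looks level, and its underside is about 27 mm above the stem top by arm height.
- **Inner lid:** it stands upright in the canister. From its weight I put its sink into the floor at about 2.6 mm.

**What disagreed or stayed unsure:**
- **Canister centre:** camera estimates ranged from x = 480 to 489 mm, with one early fixed-camera cast at 495 mm. The inner lid may sit about 3–5 mm off the axis, inside the 10 mm limit.
- **Closing on the collar:** the force rose briefly to about 5.6 N, probably fingertips on the plate. It went away on lifting.
- **Finger gap:** it read 13.5 mm on the 16 mm stem, but the grip held.

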